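# Clear the desk planning board with the eraser block

### The job

Clear the white desk board: swing the door of the catch box at its end open, to about square with the box or wider, then use the eraser block to wipe all three loose tiles along the board and over its edge into the catch box, without touching the tiles with the fingers. Finish with the door left open and the eraser lying felt side down on the board, and leave the mug, hole punch and tape roll where they are.

Things in the scene. Friction and masses are not known exactly. Their poses are not given: they have to be found in the camera images.
- board: Fixed white desk board without rims, with an open-topped grey catch box at its +y end (robot's left). Origin at desk level; its yaw is within 0.15 rad. Board: x -100..100, y -250..170 mm, top at z 46 mm. Box: x -100..100, y 170..320 mm, three walls 10 mm thick, 120 mm high, floor at z 6 mm; the side towards the board is closed by the door only.
- sill (a point): Middle of the board's edge over which the tiles drop into the catch box: board frame (0, 170, 46) mm.
- door (a joint): Angle of the catch box door, rad: 0 closed, grows as it swings out over the board about its upright hinge at the robot's side, up to 1.8; about 1.57 it stands along the board's near edge. It may start ajar. Stiff hinge: stays where left.
- door_hinge (a point): Point on the door's upright hinge axis at handle height: board frame (-86, 164, 111) mm. The door is a wooden panel 168 mm wide from the hinge, 10 mm thick, its lower edge 3 mm and top edge 78 mm above the board top; closed, it runs from the hinge to the board's +x.
- door_handle (a point): Middle of the steel bar handle on the door's outer face (towards the board when closed): level round bar 12 mm thick, 90 mm long, parallel to the panel, 52 mm from its mid plane (41 mm free gap), 115 mm along the door from the hinge, 65 mm above the board top, 13 mm below the door's top edge. Closed, it is at board frame (29, 112, 111) mm.
- eraser: Loose large board eraser: black block with a grey felt underside, 150 mm (its x) by 50 mm (its y) by 26 mm high, with an upright grip ridge on top 90 mm (x) by 26 mm (y), from 26 to 60 mm above the underside. Origin at the centre of the felt underside, z up. Starts on the desk at the robot's right, about 160 g.
- tile_disc: Loose round tile on the board, 50 mm across, 8 mm thick; origin at the centre of its underside.
- tile_square: Loose square tile on the board, 42 x 42 mm, 8 mm thick; origin at the centre of its underside.
- tile_bar: Loose bar tile on the board, 60 mm (x) by 26 mm (y), 8 mm thick; origin at the centre of its underside.
- mug: Bystander: white mug, 80 mm wide, 95 mm high, on the desk beyond the board.
- punch: Bystander: steel hole punch, 110 x 150 mm, 63 mm high, on the desk.
- tape: Bystander: roll of tape lying flat, 100 mm across, 25 mm high, on the desk beyond the board.

How it is judged:
By the outcome, as a careful person would: the job done as asked, in the order asked, and still so for the second after the job is handed in, with the robot touching nothing.
It also fails if it takes over 61 s, if anything falls off the work surface, if the arm or the gripper's body presses on something with over 40 N, if the wrist force passes 120 N, or if a joint passes its speed limit or range.

### The arm

A 6-joint arm with a two-finger parallel gripper is mounted at the origin on the work surface. World frame = base frame: x ahead of the robot, y to its left, z up, the work surface at z = 0. Lengths are in mm, angles in degrees, forces in N, time in s.
With the tool pointing down it reaches from about 350 to 850 mm from the base axis. Payload 8.1 kg.
Tool frame: the origin (TCP) lies at the very end of the fingers, on their centre line; the grasp point (between the pads) lies 19 mm behind it (tcp_to_grasp is the distance from the TCP to the grasp point, in mm); z points along the fingers, x is the direction in which the jaws open and shut, and the axes are right-handed (so a half turn about z gives the same grasp; the last joint's range is limited). The gripper opens to 85 mm and grips with 20 to 120 N. Pads are 22 mm wide; open, the fingers measure 114 mm over their backs; the gripper's body (76 mm by 85 mm) begins 54 mm behind the grasp point. The pads swing forward as they close: fully open they stand 13 mm farther back than shut.
Start: joints at [-78.461, 7.471, 85.268, -0, 87.261, -4.893], TCP at [169.751, -575.491, 231.292] pointing down, gripper open.
Joint ranges: [-169.43, 169.43], [-51.17, 129.36], [1.28, 143.12], [-76.62, 256.62], [0, 156.53], [-152.29, 152.29]. Speed limits (degrees/s): [136.94, 136.94, 159.86, 180, 180, 180].

### API

Orientations are given as [roll, pitch, yaw] about the fixed x, y, z axes, in that order (R = Rz(yaw) Ry(pitch) Rx(roll)).
In Python, from bench import * gives the robot as it stands. The module is installed in compiled form; this text tells all that it offers.
- The arm moves only by the tool apply_moves, never from a script. Its argument "targets" is text: rows parted by semicolons, each of 7 numbers parted by spaces: the turn, a rotation vector about the tool's x, y, z in rad, then the shift along the tool's x, y, z in cm, then the finger opening in cm, from 0 to 8.54. A call has exactly 5 rows; each row is the pose to reach, as a shift and turn from the pose commanded when the call began, along the tool's axes at that moment; what a row does not reach only later rows make up. A row lasts 1/10 s, in which the tool goes at most 50 mm and 8.59 degrees, less where a joint would pass 70% of its speed; a pose out of reach is approached as far as the arm can. A call with a gripper value outside its range is refused whole. The fingers move at their own pace and stop on an object; "force" is the grip in N (left out, the last holds). Time passes only in rows, so rows that repeat a pose let the fingers close, or fill a call up. It gives the time, the measured TCP pose, the force and the opening at its end, in the units of the state.
- sense(): the state, without advancing time (a new reading comes with each control period).
- snapshot(name): name is "scene" or "side" or "wrist"; returns the picture (384x512x3 uint8, red, green, blue); there is no depth.
- camera_model(name): a dict with "fx", "fy", "cx", "cy" (pixels), "position" and "attitude" of the camera in the world; the wrist camera has in their place "T_tool_cam" (4x4, takes a point from camera to tool coordinates, whose origin is the TCP and whose axes are the tool frame's). Camera axes: x right, y up, looking along -z (the intrinsics and any distortion apply to the point x, -y, -z); pixel columns grow to the right and rows downward; lengths in mm; the calibration is good to about 2 mm. A picture is of the moment at which its call begins: read the wrist's pose just before it. camera_model takes no time and is no camera call.
- hand_in(): hands the job in, once; it reports no verdict.
Trained networks look in the newest picture that a camera, given by its name, has taken for a name from the list of things; names that differ only in an ending like _2 or _b are one class to them, and where a whole thing is asked for, a point or a joint stands for the part that bears it (a point fixed in the world has none). Each returns a list of dicts, best first, with "confidence" (0 to 1); they miss things now and then, are a little off and sometimes report something else, mostly with a low value. They report only what shows in the picture. A call takes as long as a camera call.
- recognise(camera, query): "at" ([row, column] in pixels, amid what is visible of it).
- place_of(camera, query): "at" ([row, column] in pixels: a listed point, or the origin of a listed thing).
The state is a dict: "time": time; "joint_pos": joint angles; "qd": joint speeds; "joint_efforts": joint torques, N m; "tool_pos": TCP position; "tcp_rot": TCP orientation; "ft_force": force on the tool from outside, world axes, zero at the start; "wrist_torque": the same for the moment, N m; "finger_gap": finger opening in mm.
Only numpy, scipy, OpenCV 4.12 (cv2) and the standard library are available. Lean on these libraries where they do the work, as an engineer would, in place of code of your own. Each camera call takes 0.05 s, during which the arm holds its last target. There are 200 camera calls.

## Working session

There is one attempt and no reset: what is moved stays moved. The work goes in short steps, Python scripts to look and compute and a tool call to move; the robot and the scene stay as the last step left them, time stands still between calls to the robot, and variables do not carry over. Pictures are saved under pics/ and viewed, about 8 in all and at most 12, crops included, and the job is handed in when it is done.

Besides the shell and the picture viewer there is one more tool, called after "Request:" as name(argument=value, ...) on one line, values as JSON. apply_moves: Moves the arm, as the interface text tells. Its arguments: {"type":"object","properties":{"targets":{"type":"string"},"force":{"type":"number"}},"required":["targets"]}

```bash
mkdir -p pics; cat > h.py <<'E'
from bench import *
import numpy as np, cv2
from scipy.spatial.transform import Rotation as R
def cam(n):
    m=camera_model(n); return m
def save(n,f):
    im=snapshot(n); cv2.imwrite('pics/'+f+'.png',im[:,:,::-1]); return im
E
python3 - <<'E'
from h import *
s=sense(); print({k:np.round(v,3) if not isinstance(v,str) else v for k,v in s.items()})
for n in ['scene','side','wrist']: print(n,camera_model(n))
a=snapshot('scene');b=snapshot('side')
cv2.imwrite('pics/a.png',cv2.resize(np.vstack([a,b])[:,:,::-1],(450,600*1)) if 0 else a[:,:,::-1]); cv2.imwrite('pics/b.png',b[:,:,::-1])
for n in ['scene','side']:
    for q in ['board','sill','door','door_hinge','door_handle','eraser','tile_disc','tile_square','tile_bar','mug','punch','tape']:
        try: print(n,q,[(np.round(d['at'],1).tolist(),round(d['confidence'],2)) for d in place_of(n,q)[:3]])
        except Exception as e: print(q,e)
print(sense()['time'])
E
```

```text
{'time': np.float64(0.0), 'joint_pos': array([-7.8460e+01,  7.5160e+00,  8.5329e+01, -2.0000e-03,  8.7262e+01,
       -4.8950e+00]), 'qd': array([ 0.032, -0.047, -0.028, -0.019, -0.016,  0.006]), 'joint_efforts': array([ 5.0000e-03, -5.6940e+01, -5.0054e+01,  0.0000e+00,  1.5000e-02,
       -0.0000e+00]), 'tool_pos': array([ 169.632, -574.945,  230.236]), 'tcp_rot': array([-1.79993e+02,  1.07000e-01, -7.35650e+01]), 'ft_force': array([-0.108,  0.072,  0.191]), 'wrist_torque': array([-0.004, -0.058,  0.036]), 'finger_gap': np.float64(85.288)}
scene {'fx': 492.7364693361179, 'fy': 492.7364693361179, 'cx': 265.1670788656232, 'cy': 185.28835065774396, 'position': array([1412.35077527, -190.73767181, 1041.3708464 ]), 'attitude': array([40.69551932,  0.18978472, 76.21724622])}
side {'fx': 409.26211683090537, 'fy': 409.26211683090537, 'cx': 254.61604579548862, 'cy': 191.42626386012682, 'position': array([506.04089436, 576.06474897, 734.08693224]), 'attitude': array([ 4.22050372e+01,  1.34596643e-01, -1.68729186e+02])}
wrist {'fx': 301.6389393875508, 'fy': 301.6389393875508, 'cx': 247.538998
[... 953 characters left out ...]
5.5], 0.45)]
scene tape [([255.3, 305.9], 0.76), ([152.4, 364.6], 0.53)]
side board [([277.3, 284.8], 0.85)]
side sill [([352.2, 269.7], 0.75)]
door it knows: board, door_handle, door_hinge, eraser, mug, punch, sill, tape, tile_bar, tile_disc, tile_square
side door_hinge [([338.6, 331.0], 0.71)]
side door_handle [([285.3, 267.5], 0.75), ([126.7, 248.9], 0.74), ([225.3, 281.1], 0.72)]
side eraser [([140.9, 334.9], 0.56)]
side tile_disc [([224.5, 282.6], 0.56)]
side tile_square [([207.9, 306.0], 0.78)]
side tile_bar [([248.7, 300.1], 0.68), ([277.0, 286.1], 0.41)]
side mug [([174.0, 206.9], 0.73)]
side punch [([125.6, 245.2], 0.84)]
side tape [([231.3, 178.2], 0.6), ([278.5, 286.4], 0.17)]
1.2
```

View pics/a.png

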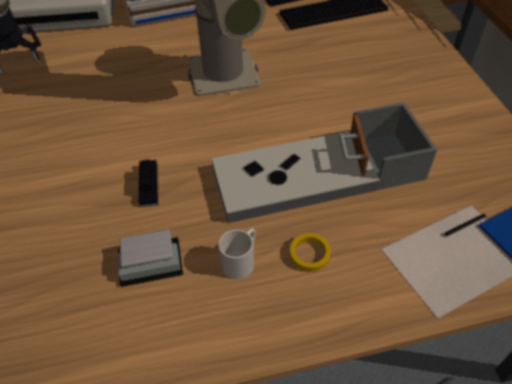

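View pics/b.png

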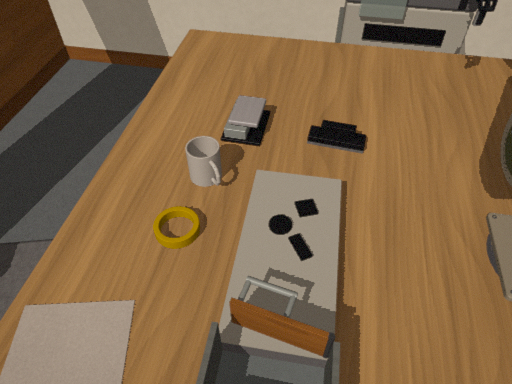

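The scene view (first) shows the door slightly ajar at about (145,358), the tiles near (168..177, 253..290), and the eraser at (183,148). The side view shows the handle bar at about (288,268) and the door panel below it at about (325,280). Next I'll triangulate.

```bash
cat >> h.py <<'E'
def campose(n,s=None):
    m=camera_model(n)
    if n=='wrist':
        s=s or sense(); T=np.array(m['T_tool_cam']); Rt=R.from_euler('xyz',s['tcp_rot'],degrees=True).as_matrix()
        return m,np.array(s['tool_pos'])+Rt@T[:3,3],Rt@T[:3,:3]
    return m,np.array(m['position']),R.from_euler('xyz',m['attitude'],degrees=True).as_matrix()
def ray(n,at,s=None):
    m,p,Rm=campose(n,s); r,c=at
    d=Rm@np.array([(c-m['cx'])/m['fx'],-(r-m['cy'])/m['fy'],-1.]); return p,d/np.linalg.norm(d)
def atz(n,at,z,s=None):
    p,d=ray(n,at,s); return p+d*(z-p[2])/d[2]
def proj(n,X,s=None):
    m,p,Rm=campose(n,s); q=Rm.T@(np.array(X)-p); return np.array([m['cy']-m['fy']*q[1]/-q[2], m['cx']+m['fx']*q[0]/-q[2]])
def tri(n1,a1,n2,a2):
    p,d=ray(n1,a1);q,e=ray(n2,a2)
    t=np.linalg.lstsq(np.c_[d,-e],q-p,rcond=None)[0]; A=p+d*t[0];B=q+e*t[1]
    return (A+B)/2,np.linalg.norm(A-B)
E
python3 - <<'E'
from h import *
P={'board':((176.4,309.6),(277.3,284.8),0),'sill':((150.4,364),(352.2,269.7),46),'hinge':((119.8,354.6),(338.6,331),111),'handle':((143.7,345.1),(285.3,267.5),111),'eraser':((186.1,147.8),(140.9,334.9),0),'disc':((176.2,276),(224.5,282.6),46),'sq':((168.9,253.6),(207.9,306),46),'bar':((163.5,292.3),(248.7,300.1),46),'mug':((266.2,237.9),(174,206.9),0),'punch':((258.5,148.2),(125.6,245.2),0),'tape':((255.3,305.9),(231.3,178.2),0)}
for k,(a,b,z) in P.items():
    X,e=tri('scene',a,'side',b); print(k,X.round(),round(e,1),'z-plane',atz('scene',a,z)[:2].round(),atz('side',b,z)[:2].round())
E
```

```text
board [535. 147.  -0.] 9.7 z-plane [540. 149.] [532. 143.]
sill [530. 313.  51.] 10.5 z-plane [521. 313.] [534. 316.]
hinge [444. 301. 102.] 10.3 z-plane [459. 299.] [442. 301.]
handle [553. 235. 122.] 0.2 z-plane [543. 240.] [554. 229.]
eraser [ 461. -300.   -2.] 5.0 z-plane [ 466. -299.] [ 460. -301.]
disc [554.  46.  45.] 2.2 z-plane [556.  46.] [553.  46.]
sq [511.  -8.  45.] 5.1 z-plane [515.  -7.] [510. -10.]
bar [512. 101.  42.] 9.4 z-plane [521. 102.] [509.  99.]
mug [ 772. -110.   -4.] 10.3 z-plane [ 779. -107.] [ 767. -111.]
punch [ 710. -316.    5.] 6.0 z-plane [ 704. -318.] [ 713. -318.]
tape [784.  66. -10.] 2.8 z-plane [789.  63.] [781.  74.]
```

```bash
python3 - <<'E'
from h import *
for n,c in [('side',(171,254)),('side',(179,342)),('scene',(157,213)),('scene',(214,227))]: print(n,c,atz(n,c,46).round())
a=cv2.imread('pics/a.png');b=cv2.imread('pics/b.png')
A=cv2.resize(a[95:225,200:445],None,fx=3.2,fy=3.2,interpolation=cv2.INTER_CUBIC)
B=cv2.resize(b[160:384,190:360],None,fx=2.65,fy=2.65,interpolation=cv2.INTER_CUBIC)
cv2.imwrite('pics/A.png',A);cv2.imwrite('pics/B.png',B);print(A.shape,B.shape)
E
```

```text
side (171, 254) [ 644. -100.   46.]
side (179, 342) [ 437. -113.   46.]
scene (157, 213) [ 443. -107.   46.]
scene (214, 227) [ 650. -107.   46.]
(416, 784, 3) (594, 450, 3)
```

View pics/B.png

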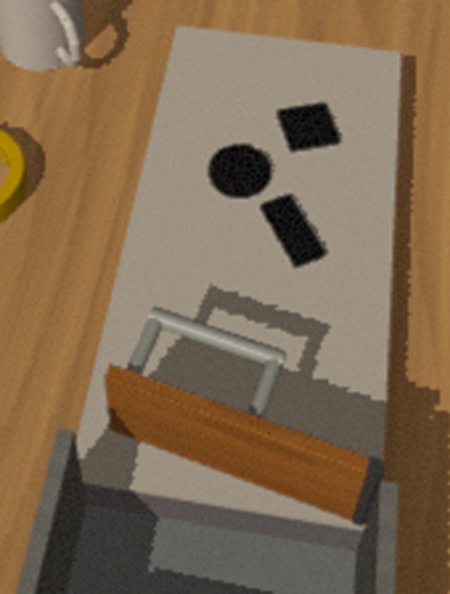

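The crop shows the board corners at crop (28,178) and (52,400), the handle bar running from (318,155) to (355,282), and the door top from (368,108) to (460,375). The door is about 10–20° ajar. I'll fit the board pose and door angle to these points.

```bash
cat >> h.py <<'E'
def bw(b,p):  # board->world, b=x,y,yaw
    c,s=np.cos(b[2]),np.sin(b[2]); p=np.array(p,float); return np.array([b[0]+c*p[0]-s*p[1],b[1]+s*p[0]+c*p[1],p[2]])
def dp(th,along,off,z): # door point: along from hinge, off toward outer face (board -y when closed)
    # closed: along +x, outer -y ; opening swings outward (-y) => rotate clockwise by th
    c,s=np.cos(th),np.sin(th); return np.array([-86+along*c-off*s,164-along*s-off*c,z])
E
python3 - <<'E'
from h import *
from scipy.optimize import least_squares
f=lambda r,c:(160+r/2.65,190+c/2.65)
obs=[('side',f(27,177),lambda b:bw(b,(100,-250,46))),('side',f(52,401),lambda b:bw(b,(-100,-250,46))),
('scene',(157,213),lambda b:bw(b,(-100,-250,46))),('scene',(214,227),lambda b:bw(b,(100,-250,46))),
('side',(352.2,269.7),lambda b:bw(b,(0,170,46))),('scene',(150.4,364),lambda b:bw(b,(0,170,46))),
('side',(338.6,331),lambda b:bw(b,(-86,164,111))),('scene',(119.8,354.6),lambda b:bw(b,(-86,164,111))),
('side',f(314,155),lambda b:bw(b,dp(b[3],160,52,111))),('side',f(354,285),lambda b:bw(b,dp(b[3],70,52,111))),
('side',(277.3,284.8),lambda b:bw(b,(0,0,0))),('side',(285.3,267.5),lambda b:bw(b,dp(b[3],115,52,111))),
('scene',(143.7,345.1),lambda b:bw(b,dp(b[3],115,52,111)))]
fun=lambda b:np.concatenate([proj(n,g(b))-np.array(a) for n,a,g in obs])
r=least_squares(fun,[535,147,0.03,0.2],x_scale=[10,10,.1,.1],loss='soft_l1')
print(r.x.round(3)); print(fun(r.x).reshape(-1,2).round(1).tolist())
b=r.x
print('handle',bw(b,dp(b[3],115,52,111)).round(),'hinge',bw(b,(-86,164,111)).round(),'sill',bw(b,(0,170,46)).round())
for q,a in dict(disc=(224.5,282.6),sq=(207.9,306),bar=(248.7,300.1)).items():
    X=atz('side',a,50); d=X[:2]-b[:2]; c,s=np.cos(b[2]),np.sin(b[2]); print(q,X.round(),'board',np.round([c*d[0]+s*d[1],-s*d[0]+c*d[1]]))
E
```

```text
[5.33233e+02 1.42066e+02 2.70000e-02 2.17000e-01]
[[-0.6, -0.7], [0.1, -0.6], [-0.6, -1.4], [-3.2, -0.1], [-1.6, 3.4], [1.9, 0.7], [1.4, -0.9], [-4.1, -0.4], [-0.3, -0.8], [2.5, -0.1], [-0.5, -0.8], [1.7, 4.7], [1.3, -2.9]]
handle [546. 231. 111.] hinge [443. 304. 111.] sill [529. 312.  46.]
disc [553.  49.  50.] board [ 17. -94.]
sq [510.  -6.  50.] board [ -28. -148.]
bar [509. 102.  50.] board [-25. -39.]
```

```bash
cat >> h.py <<'E'
def down(yaw): return R.from_euler('z',yaw,degrees=True)*R.from_euler('x',180,degrees=True)
def plan(wps,step=45,rot=8.0,s=None):
    """wps: rows (x,y,z,yaw_deg,gap_cm[,step]) ; prints calls of 5 rows"""
    s=s or sense(); p=np.array(s['tool_pos']);Q=R.from_euler('xyz',s['tcp_rot'],degrees=True); rows=[]
    for w in wps:
        st=w[5] if len(w)>5 else step
        p1=np.array(w[:3],float);Q1=down(w[3]); dv=(Q.inv()*Q1).as_rotvec()
        n=max(1,int(np.ceil(max(np.linalg.norm(p1-p)/st,np.degrees(np.linalg.norm(dv))/rot))))
        rows+=[(p+(p1-p)*k/n,Q*R.from_rotvec(dv*k/n),w[4]) for k in range(1,n+1)]; p,Q=p1,Q1
    while len(rows)%5: rows.append(rows[-1])
    p=np.array(s['tool_pos']);Q=R.from_euler('xyz',s['tcp_rot'],degrees=True)
    for i in range(0,len(rows),5):
        print('; '.join(' '.join('%g'%v for v in [*((Q.inv()*q).as_rotvec().round(3)+0.),*(Q.inv().apply(a-p)/10).round(2)+0.,g]) for a,q,g in rows[i:i+5]))
        p,Q=rows[i+4][0],rows[i+4][1]
E
python3 - <<'E'
from h import *
plan([(340,-210,240,0,4.0),(546,231,200,79,4.0)])
E
```

```text
0 0 -0.128 -3.02 -2.67 -0.09 4; 0 0 -0.257 -6.05 -5.33 -0.17 4; 0 0 -0.385 -9.07 -8 -0.26 4; 0 0 -0.514 -12.1 -10.67 -0.35 4; 0 0 -0.642 -15.12 -13.33 -0.43 4
0 0 -0.128 -0.83 -3.95 -0.09 4; 0 0 -0.257 -1.65 -7.89 -0.17 4; 0 0 -0.385 -2.48 -11.84 -0.26 4; 0 0 -0.514 -3.3 -15.79 -0.35 4; 0 0 -0.642 -4.13 -19.73 -0.43 4
0 0 -0.125 1.87 -4.01 0.36 4; 0 0 -0.251 3.75 -8.02 0.73 4; 0 0 -0.376 5.62 -12.03 1.09 4; 0 0 -0.501 7.49 -16.04 1.45 4; 0 0 -0.627 9.36 -20.05 1.82 4
0 0 -0.125 3.87 -2.15 0.36 4; 0 0 -0.251 7.74 -4.3 0.73 4; 0 0 -0.376 11.6 -6.45 1.09 4; 0 0 -0.501 15.47 -8.6 1.45 4; 0 0 -0.627 19.34 -10.74 1.82 4
0 0 -0.125 4.39 0.53 0.36 4; 0 0 -0.125 4.39 0.53 0.36 4; 0 0 -0.125 4.39 0.53 0.36 4; 0 0 -0.125 4.39 0.53 0.36 4; 0 0 -0.125 4.39 0.53 0.36 4
```

Request:
apply_moves(targets="0 0 -0.128 -3.02 -2.67 -0.09 4; 0 0 -0.257 -6.05 -5.33 -0.17 4; 0 0 -0.385 -9.07 -8 -0.26 4; 0 0 -0.514 -12.1 -10.67 -0.35 4; 0 0 -0.642 -15.12 -13.33 -0.43 4")

```text
time: 1.7
tool_pos: [255.2, -391.4, 235.7]
tcp_rot: [180.0, -0.0, -36.5]
ft_force: [1.2, -0.5, 0.4]
finger_gap: 39.7
```

Request:
apply_moves(targets="0 0 -0.128 -0.83 -3.95 -0.09 4; 0 0 -0.257 -1.65 -7.89 -0.17 4; 0 0 -0.385 -2.48 -11.84 -0.26 4; 0 0 -0.514 -3.3 -15.79 -0.35 4; 0 0 -0.642 -4.13 -19.73 -0.43 4")

```text
time: 2.2
tool_pos: [340.3, -208.6, 240.2]
tcp_rot: [180.0, -0.0, 0.3]
ft_force: [1.0, 0.1, -0.1]
finger_gap: 39.6
```

Request:
apply_moves(targets="0 0 -0.125 1.87 -4.01 0.36 4; 0 0 -0.251 3.75 -8.02 0.73 4; 0 0 -0.376 5.62 -12.03 1.09 4; 0 0 -0.501 7.49 -16.04 1.45 4; 0 0 -0.627 9.36 -20.05 1.82 4")

```text
time: 2.7
tool_pos: [434.1, -7.6, 222.0]
tcp_rot: [179.9, -0.0, 36.2]
ft_force: [1.3, 0.2, -0.5]
finger_gap: 40.3
```

Request:
apply_moves(targets="0 0 -0.125 3.87 -2.15 0.36 4; 0 0 -0.251 7.74 -4.3 0.73 4; 0 0 -0.376 11.6 -6.45 1.09 4; 0 0 -0.501 15.47 -8.6 1.45 4; 0 0 -0.627 19.34 -10.74 1.82 4")

```text
time: 3.2
tool_pos: [527.7, 192.9, 203.5]
tcp_rot: [180.0, -0.0, 72.2]
ft_force: [0.9, -0.9, 0.7]
finger_gap: 40.3
```

Request:
apply_moves(targets="0 0 -0.125 4.39 0.53 0.36 4; 0 0 -0.125 4.39 0.53 0.36 4; 0 0 -0.125 4.39 0.53 0.36 4; 0 0 -0.125 4.39 0.53 0.36 4; 0 0 -0.125 4.39 0.53 0.36 4")

```text
time: 3.7
tool_pos: [545.9, 229.9, 200.6]
tcp_rot: [179.9, -0.0, 78.9]
ft_force: [0.4, 0.1, -0.1]
finger_gap: 39.8
```

```bash
python3 - <<'E'
from h import *
s=sense(); print(s['time'],s['tool_pos'].round(1),s['tcp_rot'].round(1),s['joint_pos'].round(),s['finger_gap'])
save('wrist','w1')
for d in place_of('wrist','door_handle')[:3]: print(d,atz('wrist',d['at'],111,s).round(1))
print('expected',proj('wrist',(546,231,111),s).round())
E
```

```text
3.7 [545.9 229.9 200.6] [179.9  -0.   78.9] [ 18.   7.  89.  -0.  84. -61.] 39.77631215021744
{'at': [201.1, 250.6], 'confidence': 0.91} [550.5 231.1 111. ]
expected [196. 249.]
```

View pics/w1.png

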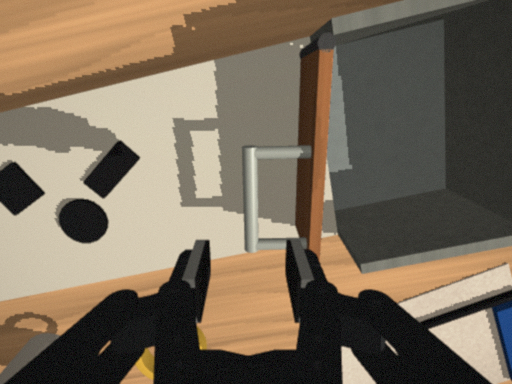

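The wrist view shows the handle bar at column 250, rows 148–250, centred between the fingers. That agrees with the projection, and the gap to the panel (col 300) is free. Next I'll descend and grip.

```bash
python3 - <<'E'
from h import *
plan([(549,231,93,80,4.0,30)])
E
```

```text
0 0 -0.005 0.04 0.07 2.69 4; 0.001 0 -0.01 0.07 0.13 5.38 4; 0.001 0 -0.014 0.11 0.2 8.08 4; 0.001 0 -0.019 0.15 0.27 10.77 4; 0.001 0 -0.019 0.15 0.27 10.77 4
```

Request:
apply_moves(targets="0 0 -0.005 0.04 0.07 2.69 4; 0 0 -0.01 0.07 0.13 5.38 4; 0 0 -0.014 0.11 0.2 8.08 4; 0 0 -0.019 0.15 0.27 10.77 4; 0 0 -0.019 0.15 0.27 10.77 4")

```text
time: 4.3
tool_pos: [545.8, 230.3, 88.1]
tcp_rot: [-179.6, 0.2, 80.0]
ft_force: [-1.5, -0.1, -0.5]
finger_gap: 39.8
```

Request:
apply_moves(targets="0 0 0 0 0 0 3; 0 0 0 0 0 0 1.5; 0 0 0 0 0 0 0.5; 0 0 0 0 0 0 0.5; 0 0 0 0 0 0 0.5", force=50)

```text
time: 4.8
tool_pos: [550.4, 232.3, 94.8]
tcp_rot: [179.8, -0.1, 80.1]
ft_force: [-0.5, -0.3, 7.3]
finger_gap: 10.2
```

```bash
python3 - <<'E'
from h import *
s=sense(); print(s['time'],s['tool_pos'].round(1),s['tcp_rot'].round(1),s['ft_force'].round(1),s['wrist_torque'].round(2),s['finger_gap'])
b=[533.2,142.1,.027]
c=bw(b,(-86,164,0))[:2]; p=s['tool_pos']; d=p[:2]-c; r=np.linalg.norm(d); print('radius',r,'exp',np.hypot(115,52),c)
a0=np.arctan2(d[1],d[0]); yaw=s['tcp_rot'][2]
th0=-(a0+np.arctan2(52,115)-b[2]); print('theta from pos',th0)
w=[]
for th in np.arange(th0,1.68,0.11)[1:]:
    w.append((*(c+r*np.array([np.cos(a0-th+th0),np.sin(a0-th+th0)])),93,yaw-np.degrees(th-th0),0.5))
print(len(w),th); plan(w)
E
```

```text
4.8 [550.4 232.3  94.8] [ 1.798e+02 -1.000e-01  8.010e+01] [-0.5 -0.3  7.3] [-0.18  0.14  0.13] 10.208152974996908
radius 129.12695530405216 exp 126.21014222319853 [442.80388308 303.71850774]
theta from pos 0.18844877552514241
13 1.6184487755251427
0.004 -0.002 0.11 -1.27 -0.64 0.17 0.5; 0.003 -0.002 0.22 -2.46 -1.42 0.17 0.5; 0.003 -0.002 0.33 -3.55 -2.32 0.16 0.5; 0.003 -0.002 0.44 -4.54 -3.34 0.16 0.5; 0.003 -0.003 0.55 -5.42 -4.46 0.15 0.5
0 0 0.11 -1.27 -0.64 0 0.5; 0 0 0.22 -2.46 -1.42 0 0.5; 0 0 0.33 -3.55 -2.32 0 0.5; 0 0 0.44 -4.54 -3.34 0 0.5; 0 0 0.55 -5.42 -4.46 0 0.5
0 0 0.11 -1.27 -0.64 0 0.5; 0 0 0.22 -2.46 -1.42 0 0.5; 0 0 0.33 -3.55 -2.32 0 0.5; 0 0 0.33 -3.55 -2.32 0 0.5; 0 0 0.33 -3.55 -2.32 0 0.5
```

Request:
apply_moves(targets="0 0 0.11 -1.27 -0.64 0 0.5; 0 0 0.22 -2.46 -1.42 0 0.5; 0 0 0.33 -3.55 -2.32 0 0.5; 0 0 0.44 -4.54 -3.34 0 0.5; 0 0 0.55 -5.42 -4.46 0 0.5")

```text
time: 5.3
tool_pos: [496.8, 187.3, 94.7]
tcp_rot: [179.9, -0.3, 48.3]
ft_force: [-1.9, 8.4, 7.4]
finger_gap: 10.0
```

```bash
python3 - <<'E'
from h import *
s=sense(); print(s['time'],s['tool_pos'].round(1),s['tcp_rot'].round(1),s['ft_force'].round(1),s['wrist_torque'].round(2),s['finger_gap'])
save('side','d1')
for d in place_of('side','door_handle')[:3]: print(d,atz('side',d['at'],111,s).round(1))
E
```

```text
5.3 [496.8 187.3  94.7] [179.9  -0.3  48.3] [-1.9  8.4  7.4] [ 1.19  0.24 -0.06] 10.029923778002924
{'at': [270.3, 302.4], 'confidence': 0.89} [499.5 188.6 111. ]
```

View pics/d1.png

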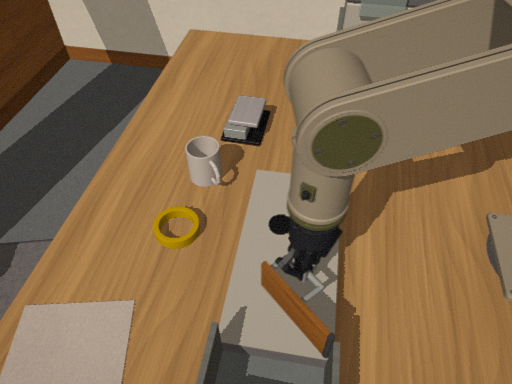

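The side view shows the door following the grip, now at about 0.74 rad, with the handle at (270,302). I'll continue the arc.

Request:
apply_moves(targets="0 0 0.11 -1.27 -0.64 0 0.5; 0 0 0.22 -2.46 -1.42 0 0.5; 0 0 0.33 -3.55 -2.32 0 0.5; 0 0 0.44 -4.54 -3.34 0 0.5; 0 0 0.55 -5.42 -4.46 0 0.5")

```text
time: 5.9
tool_pos: [428.1, 177.8, 94.8]
tcp_rot: [-179.8, -0.4, 16.8]
ft_force: [5.4, 17.4, 1.4]
finger_gap: 9.6
```

```bash
python3 - <<'E'
from h import *
s=sense(); print(s['time'],s['tool_pos'].round(1),s['tcp_rot'].round(1),s['ft_force'].round(1),s['wrist_torque'].round(2),s['finger_gap'],s['joint_pos'].round())
p=s['tool_pos'];c=np.array([442.8,303.7]); d=p[:2]-c; r=np.linalg.norm(d);print(r); a0=np.arctan2(d[1],d[0]); yaw=s['tcp_rot'][2]
th0=-(a0+np.arctan2(52,115)-.027); print('theta from pos',th0)
w=[]
for th in np.linspace(th0,1.69,5)[1:]:
    w.append((*(c+127*np.array([np.cos(a0-th+th0),np.sin(a0-th+th0)])),p[2],yaw-np.degrees(th-th0),0.5))
plan(w)
E
```

```text
5.9 [428.1 177.8  94.8] [-179.8   -0.4   16.8] [ 5.4 17.4  1.4] [ 2.64 -0.78 -0.21] 9.634350528809588 [ 16.  -8. 115.   0.  72.  -1.]
126.7384521159313
theta from pos 1.2895384971241541
-0.004 -0.007 0.1 -1.15 -0.54 -0.01 0.5; -0.005 -0.007 0.2 -2.23 -1.21 -0.01 0.5; -0.005 -0.007 0.3 -3.23 -1.99 -0.02 0.5; -0.005 -0.007 0.4 -4.15 -2.87 -0.02 0.5; -0.005 -0.007 0.4 -4.15 -2.87 -0.02 0.5
```

Request:
apply_moves(targets="0 0 0.1 -1.15 -0.54 0 0.5; 0 0 0.2 -2.23 -1.21 0 0.5; 0 0 0.3 -3.23 -1.99 0 0.5; 0 0 0.4 -4.15 -2.87 0 0.5; 0 0 0.4 -4.15 -2.87 0 0.5")

```text
time: 6.4
tool_pos: [380.9, 194.7, 94.8]
tcp_rot: [-179.5, -0.5, -6.0]
ft_force: [12.8, 18.1, -9.6]
finger_gap: 10.0
```

Request:
apply_moves(targets="0 0 0 0 0 0 4; 0 0 0 0 0 0 4; 0 0 0 0 0 0 4; 0 0 0 0 0 0 4; 0 0 0 0 0 -0.5 4")

```text
time: 6.9
tool_pos: [377.5, 189.9, 96.6]
tcp_rot: [180.0, 0.1, -5.9]
ft_force: [0.6, -0.4, 0.2]
finger_gap: 39.9
```

Request:
apply_moves(targets="0 0 0 0 0 -2 4; 0 0 0 0 0 -5 4; 0 0 0 0 0 -8 4; 0 0 0 0 0 -12 4; 0 0 0 0 0 -12 4")

```text
time: 7.4
tool_pos: [381.0, 191.2, 223.6]
tcp_rot: [-179.8, -0.5, -5.9]
ft_force: [0.6, 0.3, 0.1]
finger_gap: 40.0
```

```bash
python3 - <<'E'
from h import *
s=sense(); print(s['time'],s['tool_pos'].round(1),s['tcp_rot'].round(1),s['ft_force'].round(1),s['joint_pos'].round())
save('wrist','w2')
b=[533.2,142.1,.027]
for d in place_of('wrist','door_handle')[:2]:
    X=atz('wrist',d['at'],111,s); a=np.arctan2(X[1]-303.7,X[0]-442.8);print(d,X.round(1),'theta',-(a+np.arctan2(52,115)-.027))
a=recognise('scene','eraser');print(a)
plan([(345,0,215,-80,4.0),(440,-270,240,-90,7.5)])
E
```

```text
7.4 [381.  191.2 223.6] [-179.8   -0.5   -5.9] [0.6 0.3 0.1] [ 20. -21. 112.  -0.  88.  26.]
{'at': [186.0, 242.2], 'confidence': 0.6} [377.3 193.2 111. ] theta 1.7080993271806633
[{'at': [183.5, 147.0], 'confidence': 0.67}]
0 0 0.129 -0.14 1.93 0.02 4; 0 0 0.259 -0.27 3.85 0.04 4; 0 0 0.388 -0.41 5.78 0.06 4; 0 0 0.518 -0.54 7.7 0.08 4; 0 0 0.647 -0.68 9.63 0.1 4
0 0 0.129 1.05 1.62 0.02 4; 0 0 0.259 2.11 3.24 0.04 4; 0 0 0.388 3.16 4.85 0.06 4; 0 0 0.518 4.21 6.47 0.08 4; 0 0 0.647 5.27 8.09 0.1 4
0 0 0.025 4.03 -0.67 -0.36 7.5; 0 0 0.05 8.07 -1.33 -0.71 7.5; 0 0 0.075 12.1 -2 -1.07 7.5; 0 0 0.1 16.14 -2.67 -1.43 7.5; 0 0 0.125 20.17 -3.33 -1.79 7.5
0 0 0.025 3.92 -1.16 -0.36 7.5; 0 0 0.05 7.84 -2.33 -0.71 7.5; 0 0 0.05 7.84 -2.33 -0.71 7.5; 0 0 0.05 7.84 -2.33 -0.71 7.5; 0 0 0.05 7.84 -2.33 -0.71 7.5
```

```bash
python3 - <<'E'
from h import *
A=atz('side',(143,308),0);B=atz('side',(150,365),0);print(A,B,np.degrees(np.arctan2(*(A-B)[[1,0]])))
plan([(395,0,225,-80,4.0),(463,-298,220,-90,8)])
E
```

```text
[ 530.48476756 -278.32656398    0.        ] [ 378.48221781 -279.45612928    0.        ] 0.4257700494575673
0 0 0.129 0.36 1.88 -0.08 4; 0 0 0.259 0.72 3.75 -0.16 4; 0 0 0.388 1.09 5.63 -0.24 4; 0 0 0.518 1.45 7.5 -0.32 4; 0 0 0.647 1.81 9.38 -0.4 4
0 0 0.129 1.42 1.28 -0.08 4; 0 0 0.259 2.84 2.56 -0.16 4; 0 0 0.388 4.26 3.83 -0.24 4; 0 0 0.518 5.68 5.11 -0.32 4; 0 0 0.647 7.1 6.39 -0.4 4
0 0 0.025 4.36 -0.22 0.07 8; 0 0 0.05 8.72 -0.43 0.14 8; 0 0 0.075 13.08 -0.65 0.21 8; 0 0 0.1 17.44 -0.87 0.29 8; 0 0 0.125 21.81 -1.09 0.36 8
0 0 0.025 4.3 -0.76 0.07 8; 0 0 0.05 8.6 -1.52 0.14 8; 0 0 0.05 8.6 -1.52 0.14 8; 0 0 0.05 8.6 -1.52 0.14 8; 0 0 0.05 8.6 -1.52 0.14 8
```

View pics/w2.png

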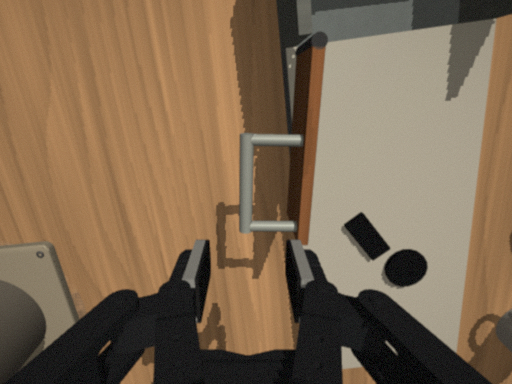

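The wrist view shows the door open past square: the panel at columns 300–320 lies along the near board edge, the handle at (183,247) sits outside it, and the fingers are clear. The bar and disc are untouched. Now I'll go to the eraser.

Request:
apply_moves(targets="0 0 0.129 0.36 1.88 -0.08 4; 0 0 0.259 0.72 3.75 -0.16 4; 0 0 0.388 1.09 5.63 -0.24 4; 0 0 0.518 1.45 7.5 -0.32 4; 0 0 0.647 1.81 9.38 -0.4 4")

```text
time: 8.05
tool_pos: [385.5, 94.3, 219.3]
tcp_rot: [179.9, 0.1, -43.2]
ft_force: [-0.7, -0.6, -0.3]
finger_gap: 40.0
```

Request:
apply_moves(targets="0 0 0.129 1.42 1.28 -0.08 4; 0 0 0.259 2.84 2.56 -0.16 4; 0 0 0.388 4.26 3.83 -0.24 4; 0 0 0.518 5.68 5.11 -0.32 4; 0 0 0.647 7.1 6.39 -0.4 4")

```text
time: 8.55
tool_pos: [394.0, -0.7, 223.3]
tcp_rot: [179.8, 0.1, -80.3]
ft_force: [0.6, 0.1, 0.1]
finger_gap: 39.8
```

Request:
apply_moves(targets="0 0 0.025 4.36 -0.22 0.07 8; 0 0 0.05 8.72 -0.43 0.14 8; 0 0 0.075 13.08 -0.65 0.21 8; 0 0 0.1 17.44 -0.87 0.29 8; 0 0 0.125 21.81 -1.09 0.36 8")

```text
time: 9.05
tool_pos: [442.8, -214.2, 219.5]
tcp_rot: [179.9, 0.1, -87.2]
ft_force: [1.0, 1.1, 1.0]
finger_gap: 80.0
```

Request:
apply_moves(targets="0 0 0.025 4.3 -0.76 0.07 8; 0 0 0.05 8.6 -1.52 0.14 8; 0 0 0.05 8.6 -1.52 0.14 8; 0 0 0.05 8.6 -1.52 0.14 8; 0 0 0.05 8.6 -1.52 0.14 8")

```text
time: 9.55
tool_pos: [462.6, -296.8, 219.0]
tcp_rot: [179.9, 0.1, -90.0]
ft_force: [-0.4, 0.1, -0.1]
finger_gap: 80.0
```

```bash
python3 - <<'E'
from h import *
s=sense(); print(s['time'],s['tool_pos'].round(1),s['tcp_rot'].round(1),s['ft_force'].round(1),s['joint_pos'].round())
im=save('wrist','w3')
for d in place_of('wrist','eraser')[:2]: print(d,atz('wrist',d['at'],0,s).round(1))
for d in recognise('wrist','eraser')[:2]: print(d,atz('wrist',d['at'],30,s).round(1))
E
```

```text
9.55 [ 462.6 -296.8  219. ] [ 1.799e+02  1.000e-01 -9.000e+01] [-0.4  0.1 -0.1] [-38.   0.  94.   0.  86.  52.]
{'at': [160.7, 249.2], 'confidence': 0.84} [ 461.6 -298.5    0. ]
{'at': [157.2, 249.2], 'confidence': 0.81} [ 472.7 -298.5   30. ]
```

View pics/w3.png

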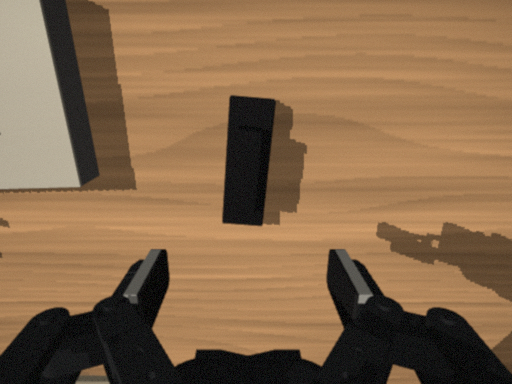

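The wrist view shows the eraser centred at about (160,248), turned about 4° clockwise from image vertical, so its world yaw is about -4°. The origin estimates agree at (462,-298).

```bash
python3 - <<'E'
from h import *
plan([(461.6,-298.3,80,-94,8,45),(461.6,-298.3,31,-94,8,17)])
E
```

```text
0 0 0.018 0.04 0.04 3.51 8; 0 0 0.036 0.07 0.08 7.02 8; 0 0 0.053 0.11 0.12 10.52 8; 0 0 0.071 0.15 0.16 14.03 8; 0 0 0.071 0.15 0.16 15.66 8
0 0 0 0 0 1.63 8; 0 0 0 0 0 3.27 8; 0 0 0 0 0 3.27 8; 0 0 0 0 0 3.27 8; 0 0 0 0 0 3.27 8
```

Request:
apply_moves(targets="0 0 0.018 0.04 0.04 3.51 8; 0 0 0.036 0.07 0.08 7.02 8; 0 0 0.053 0.11 0.12 10.52 8; 0 0 0.071 0.15 0.16 14.03 8; 0 0 0.071 0.15 0.16 15.66 8")

```text
time: 10.2
tool_pos: [459.9, -297.2, 60.3]
tcp_rot: [179.8, 0.1, -94.0]
ft_force: [-0.5, -0.2, 0.1]
finger_gap: 79.9
```

Request:
apply_moves(targets="0 0 0 0 0 1.63 8; 0 0 0 0 0 3.2 8; 0 0 0 0 0 3.2 6; 0 0 0 0 0 3.2 4; 0 0 0 0 0 3.2 3")

```text
time: 10.7
tool_pos: [462.4, -299.9, 32.9]
tcp_rot: [-179.9, -0.1, -94.1]
ft_force: [1.1, 0.3, 0.5]
finger_gap: 37.4
```

Request:
apply_moves(targets="0 0 0 0 0 0 2; 0 0 0 0 0 0 2; 0 0 0 0 0 0 2; 0 0 0 0 0 0 2; 0 0 0 0 0 0 2", force=60)

```text
time: 11.2
tool_pos: [462.6, -300.3, 33.2]
tcp_rot: [-179.9, -0.1, -94.1]
ft_force: [0.8, -0.5, 7.1]
finger_gap: 24.9
```

```bash
python3 - <<'E'
from h import *
s=sense(); print(s['time'],s['tool_pos'].round(1),s['tcp_rot'].round(1),s['ft_force'].round(1),s['joint_pos'].round(),s['finger_gap'])
b=[533.2,142.1,.027]; zg=s['tool_pos'][2]
X=bw(b,(4,-217,0)); print(X)
plan([(462,-298,zg+90,-94,2),(X[0],X[1],zg+85,-90+1.5,2),(X[0],X[1],zg+56,-90+1.5,2,15)])
E
```

```text
11.2 [ 462.6 -300.3   33.2] [-1.799e+02 -1.000e-01 -9.410e+01] [ 0.8 -0.5  7.1] [-38.  11. 103.   0.  66.  56.] 24.87317626822155
[543.05683025 -74.71292143   0.        ]
-0.001 0 0 -0.07 0.02 -3 2; -0.002 -0.001 -0.001 -0.14 0.04 -6 2; -0.002 -0.001 -0.001 -0.21 0.06 -9 2; -0.002 -0.001 -0.017 -4.02 -1.02 -8.92 2; -0.002 -0.001 -0.033 -7.83 -2.11 -8.84 2
0 0 -0.016 -3.77 -1.21 0.08 2; 0 0 -0.032 -7.54 -2.42 0.17 2; 0 0 -0.048 -11.31 -3.63 0.25 2; 0 0 -0.064 -15.08 -4.84 0.33 2; 0 0 -0.064 -15.08 -4.84 1.78 2
0 0 0 0 0 1.45 2; 0 0 0 0 0 1.45 2; 0 0 0 0 0 1.45 2; 0 0 0 0 0 1.45 2; 0 0 0 0 0 1.45 2
```

Request:
apply_moves(targets="0 0 0 0 0 -3 2; 0 0 0 0 0 -6 2; 0 0 0 0 0 -9 2; 0 0 -0.017 -4.02 -1.02 -8.92 2; 0 0 -0.033 -7.83 -2.11 -8.84 2")

```text
time: 11.7
tool_pos: [489.1, -223.3, 121.8]
tcp_rot: [-179.8, -0.1, -92.3]
ft_force: [-0.7, -0.3, -1.8]
finger_gap: 25.1
```

Request:
apply_moves(targets="0 0 -0.016 -3.77 -1.21 0.08 2; 0 0 -0.032 -7.54 -2.42 0.17 2; 0 0 -0.048 -11.31 -3.63 0.25 2; 0 0 -0.064 -15.08 -4.84 0.33 2; 0 0 -0.064 -15.08 -4.84 0.33 2")

```text
time: 12.2
tool_pos: [543.2, -69.8, 116.7]
tcp_rot: [-180.0, 0.1, -88.3]
ft_force: [0.0, 0.4, -1.5]
finger_gap: 25.0
```

```bash
python3 - <<'E'
from h import *
s=sense(); print(s['time'],s['tool_pos'].round(1),s['tcp_rot'].round(1),s['ft_force'].round(1),s['joint_pos'].round(),s['finger_gap'])
a=snapshot('side')[90:340,180:380]
cv2.imwrite('pics/s3.png',cv2.resize(a[:,:,::-1],None,fx=2.4,fy=2.4,interpolation=cv2.INTER_CUBIC))
b=[533.2,142.1,.027]; X=bw(b,(4,-217,0))
plan([(X[0],X[1],86,-88.5,2,10),(X[0],X[1],79,-88.5,2,4)])
E
```

```text
12.2 [543.2 -69.8 116.7] [-1.80e+02  1.00e-01 -8.83e+01] [ 0.   0.4 -1.5] [-13.   4. 101.   0.  75.  75.] 24.95523628911568
0 0 0.001 0.07 -0.01 0.76 2; 0 0 0.002 0.14 -0.02 1.53 2; 0 0 0.003 0.21 -0.03 2.29 2; 0 0 0.003 0.28 -0.04 3.06 2; 0 0 0.003 0.28 -0.04 3.41 2
0 0 0 0 0 0.35 2; 0 0 0 0 0 0.35 2; 0 0 0 0 0 0.35 2; 0 0 0 0 0 0.35 2; 0 0 0 0 0 0.35 2
```

View pics/s3.png

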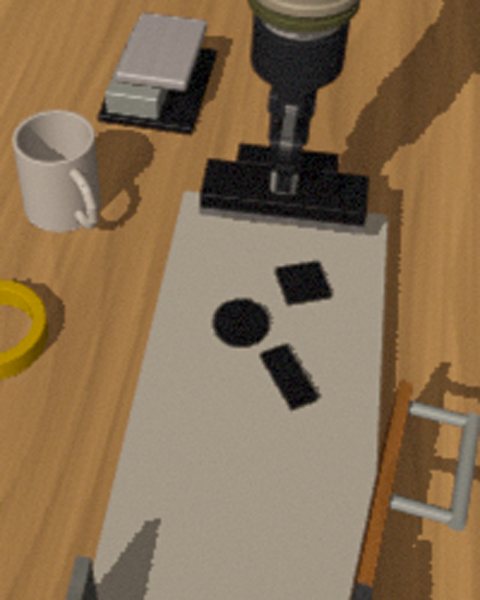

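The side crop shows the eraser held level above the far end of the board, behind all three tiles. The door stands open at the right and the lane is clear. Lowering now.

Request:
apply_moves(targets="0 0 0 0.07 0 0.76 2; 0 0 0 0.14 0 1.53 2; 0 0 0 0.2 0 2.29 2; 0 0 0 0.2 0 3.06 2; 0 0 0 0.2 0 3.41 2")

```text
time: 12.75
tool_pos: [541.4, -76.5, 81.0]
tcp_rot: [179.9, 0.0, -88.6]
ft_force: [-0.3, -0.3, -1.2]
finger_gap: 25.2
```

Request:
apply_moves(targets="0 0 0 0 0 0.3 2; 0 0 0 0 0 0.3 2; 0 0 0 0 0 0.3 2; 0 0 0 0 0 0.3 2; 0 0 0 0 0 0.3 2")

```text
time: 13.25
tool_pos: [542.5, -76.0, 79.7]
tcp_rot: [-180.0, -0.0, -88.5]
ft_force: [0.9, 0.1, -0.7]
finger_gap: 24.5
```

```bash
python3 - <<'E'
from h import *
s=sense(); print(s['time'],s['tool_pos'].round(1),s['tcp_rot'].round(1),s['ft_force'].round(1),s['finger_gap'])
b=[533.2,142.1,.027]; X=bw(b,(4,60,0)); Y=bw(b,(5,156,0))
plan([(X[0],X[1],79,-88.5,2,18),(Y[0],Y[1],79,-88.5,2,18)])
E
```

```text
13.25 [542.5 -76.   79.7] [-180.    -0.   -88.5] [ 0.9  0.1 -0.7] 24.53713352779541
0 0 0 -1.74 0 0 2; 0 0 0 -3.48 0 0.01 2; 0 0 0 -5.22 -0.01 0.01 2; 0 0 0 -6.96 -0.01 0.02 2; 0 0 0 -8.7 -0.01 0.02 2
0 0 0 -1.74 0 0 2; 0 0 0 -3.48 0 0.01 2; 0 0 0 -5.22 -0.01 0.01 2; 0 0 0 -6.96 -0.01 0.02 2; 0 0 0 -8.7 -0.01 0.02 2
0 0 0 -1.74 0 0 2; 0 0 0 -3.48 0 0.01 2; 0 0 0 -5.22 -0.01 0.01 2; 0 0 0 -6.96 -0.01 0.02 2; 0 0 0 -8.7 -0.01 0.02 2
0 0 0 -1.74 0 0 2; 0 0 0 -3.34 -0.02 0 2; 0 0 0 -4.94 -0.03 0 2; 0 0 0 -6.54 -0.05 0 2; 0 0 0 -8.14 -0.06 0 2
0 0 0 -1.6 -0.02 0 2; 0 0 0 -3.2 -0.03 0 2; 0 0 0 -3.2 -0.03 0 2; 0 0 0 -3.2 -0.03 0 2; 0 0 0 -3.2 -0.03 0 2
```

Request:
apply_moves(targets="0 0 0 0 0 0.1 2; 0 0 0 -1.2 0 0.1 2; 0 0 0 -2.6 0 0.1 2; 0 0 0 -4 0 0.1 2; 0 0 0 -5.4 0 0.1 2")

```text
time: 13.75
tool_pos: [541.3, -20.9, 79.1]
tcp_rot: [-179.9, -0.0, -88.5]
ft_force: [0.3, -4.7, 4.5]
finger_gap: 25.2
```

Request:
apply_moves(targets="0 0 0 -1.4 0 0 2; 0 0 0 -2.8 0 0 2; 0 0 0 -4.2 0 0 2; 0 0 0 -5.6 0 0 2; 0 0 0 -7 0 0 2")

```text
time: 14.25
tool_pos: [539.5, 49.0, 79.2]
tcp_rot: [-179.9, -0.0, -88.5]
ft_force: [-0.4, -5.9, 7.8]
finger_gap: 25.1
```

Request:
apply_moves(targets="0 0 0 -1.4 0 0 2; 0 0 0 -2.8 0 0 2; 0 0 0 -4.2 0 0 2; 0 0 0 -5.6 0 0 2; 0 0 0 -7 0 0 2")

```text
time: 14.75
tool_pos: [537.5, 119.0, 79.2]
tcp_rot: [-180.0, -0.0, -88.5]
ft_force: [1.0, -4.3, 6.0]
finger_gap: 24.6
```

```bash
python3 - <<'E'
from h import *
s=sense(); print(s['time'],s['tool_pos'].round(1),s['tcp_rot'].round(1),s['ft_force'].round(1),s['finger_gap'])
a=snapshot('side')[90:384,180:380]
cv2.imwrite('pics/s4.png',cv2.resize(a[:,:,::-1],None,fx=2,fy=2,interpolation=cv2.INTER_CUBIC))
b=[533.2,142.1,.027]; Y=bw(b,(5,157,0))
plan([(Y[0],Y[1],s['tool_pos'][2],-88.5,2,14)])
E
```

```text
14.75 [537.5 119.   79.2] [-180.    -0.   -88.5] [ 1.  -4.3  6. ] 24.63842286150518
0 0 0 -1.37 -0.01 0 2; 0 0 0 -2.74 -0.02 0 2; 0 0 0 -4.11 -0.03 0 2; 0 0 0 -5.48 -0.04 0 2; 0 0 0 -6.85 -0.06 0.01 2
0 0 0 -1.37 -0.01 0 2; 0 0 0 -2.74 -0.02 0 2; 0 0 0 -4.11 -0.03 0 2; 0 0 0 -5.48 -0.04 0 2; 0 0 0 -6.85 -0.05 0 2
0 0 0 -1.37 -0.01 0 2; 0 0 0 -2.74 -0.02 0 2; 0 0 0 -4.11 -0.03 0 2; 0 0 0 -4.11 -0.03 0 2; 0 0 0 -4.11 -0.03 0 2
```

View pics/s4.png

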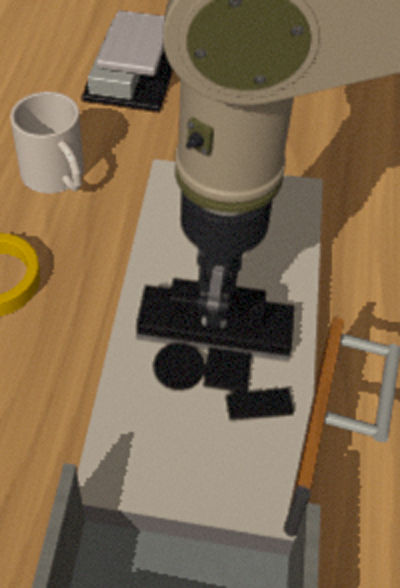

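The tiles are bunched ahead of the eraser. The bar's right end, at crop (405,293), is nearest the door, so I'll check its clearance and then go on.

```bash
python3 - <<'E'
from h import *
b=[533.2,142.1,.027]; c,s_=np.cos(b[2]),np.sin(b[2])
for n,rc,z in [('bar right',(412,293),46),('bar left',(417,231),46),('eraser R',(353,292),46),('eraser L',(335,139),46),('door low far',(428,308),49),('hinge low',(530,290),49)]:
    X=atz('side',(90+rc[0]/2,180+rc[1]/2),z); d=X[:2]-b[:2]; print(n,np.round([c*d[0]+s_*d[1],-s_*d[0]+c*d[1]]))
E
```

```text
bar right [-83.  54.]
bar left [-27.  69.]
eraser R [-79.  -9.]
eraser L [72. -4.]
door low far [-97.  69.]
hinge low [-86. 164.]
```

```bash
python3 - <<'E'
from h import *
b=[533.2,142.1,.027]; s=sense(); z=s['tool_pos'][2]
print(s['ft_force'].round(1))
W=lambda x,y:(*bw(b,(x,y,0))[:2],z,-88.5,2,12)
plan([W(-3,20),W(-3,42),W(-3,60)])
E
```

```text
[0.5 1.1 6.6]
0 0 0 -1.03 0.16 0 2; 0 0 0 -2.06 0.33 0 2; -0.001 0.001 0.001 -3.09 0.49 0 2; -0.001 0.001 0.001 -4.11 0.65 0 2; -0.001 0.001 0.001 -5.21 0.65 0 2
0 0 0 -1.1 0 0 2; 0 0 0 -2 0 0 2; 0 0 0 -2.9 0 0 2; 0 0 0 -2.9 0 0 2; 0 0 0 -2.9 0 0 2
```

Request:
apply_moves(targets="0 0 0 -1 0.16 0 2; 0 0 0 -2 0.33 0 2; 0 0 0 -3 0.49 0 2; 0 0 0 -4.1 0.65 0 2; 0 0 0 -5.2 0.65 0 2")

```text
time: 15.3
tool_pos: [529.4, 170.6, 79.1]
tcp_rot: [-180.0, -0.0, -88.5]
ft_force: [-0.0, -3.8, 5.8]
finger_gap: 24.6
```

Request:
apply_moves(targets="0 0 0 -1 0 0 2; 0 0 0 -2 0 0 2; 0 0 0 -2.9 0 0 2; 0 0 0 -2.9 0 0 2; 0 0 0 -2.9 0 0 2")

```text
time: 15.8
tool_pos: [528.6, 200.9, 79.2]
tcp_rot: [-180.0, 0.1, -88.5]
ft_force: [-0.9, 2.1, 5.9]
finger_gap: 25.0
```

```bash
python3 - <<'E'
from h import *
b=[533.2,142.1,.027]; s=sense(); z=s['tool_pos'][2]
print(s['time'],s['tool_pos'].round(1),s['ft_force'].round(1))
a=snapshot('side')[240:384,200:370]
cv2.imwrite('pics/s5.png',cv2.resize(a[:,:,::-1],None,fx=4,fy=4,interpolation=cv2.INTER_CUBIC))
W=lambda x,y:(*bw(b,(x,y,0))[:2],z,-88.5,2,12)
plan([W(6,115),W(6,157)])
E
```

```text
15.8 [528.6 200.9  79.2] [-0.9  2.1  5.9]
0 0 0 -1.12 -0.18 0 2; 0 0.001 0 -2.24 -0.36 0 2; 0 0.001 0 -3.36 -0.54 0.01 2; -0.001 0.001 0.001 -4.49 -0.73 0.01 2; -0.001 0.002 0.001 -5.61 -0.91 0.01 2
0 0 0 -1.05 0 0 2; 0 0 0 -2.1 0 0 2; 0 0 0 -3.15 0 0 2; 0 0 0 -4.2 0 0 2; 0 0 0 -4.2 0 0 2
```

View pics/s5.png

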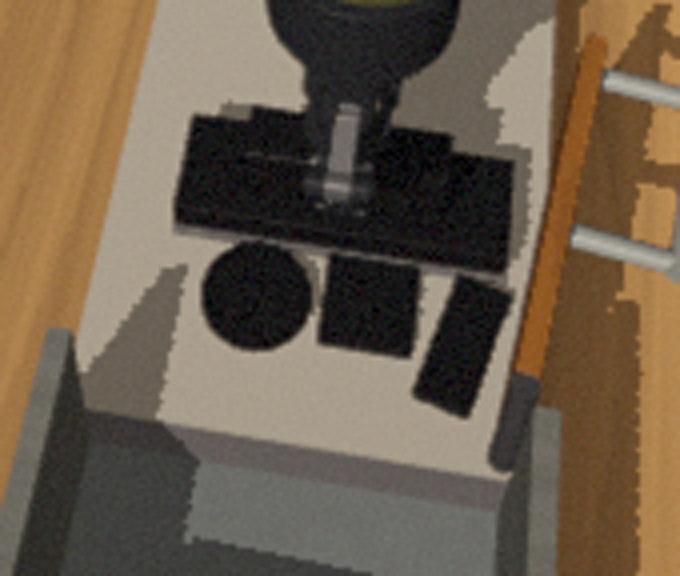

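The crop shows the disc, square and bar all just in front of the felt edge. The bar is slanted with its leading end inward and its trailing right corner at (290,512), and the hinge post foot is at (465,505). I'll drift slightly to +x while pushing.

Request:
apply_moves(targets="0 0 0 -0.9 -0.18 0 2; 0 0 0 -1.8 -0.36 0 2; 0 0 0 -2.7 -0.54 0 2; 0 0 0 -3.6 -0.72 0 2; 0 0 0 -4.5 -0.9 0 2")

```text
time: 16.35
tool_pos: [536.2, 244.7, 79.1]
tcp_rot: [180.0, -0.0, -88.5]
ft_force: [-1.3, -5.1, 8.8]
finger_gap: 25.2
```

Request:
apply_moves(targets="0 0 0 -0.6 0 0 2; 0 0 0 -1.2 0 0 2; 0 0 0 -1.8 0 0 2; 0 0 0 -2.4 0 0 2; 0 0 0 -3 0 0 2")

```text
time: 16.85
tool_pos: [535.6, 274.6, 79.2]
tcp_rot: [-180.0, -0.0, -88.5]
ft_force: [0.3, -4.9, 6.8]
finger_gap: 24.9
```

```bash
python3 - <<'E'
from h import *
b=[533.2,142.1,.027]; s=sense(); z=s['tool_pos'][2]
print(s['time'],s['tool_pos'].round(1),s['ft_force'].round(1))
a=snapshot('side')[240:384,200:370]
cv2.imwrite('pics/s6.png',cv2.resize(a[:,:,::-1],None,fx=4,fy=4,interpolation=cv2.INTER_CUBIC))
for q in ['tile_bar','tile_disc','tile_square']: print(q,[(np.round(4*(np.array(d['at'])-[240,200])),round(d['confidence'],2)) for d in recognise('side',q)[:2]])
W=lambda x,y:(*bw(b,(x,y,0))[:2],z,-88.5,2,10)
plan([W(6,157)])
E
```

```text
16.85 [535.6 274.6  79.2] [ 0.3 -4.9  6.8]
tile_bar [(array([520., 441.]), 0.84)]
tile_disc [(array([472., 216.]), 0.9)]
tile_square [(array([466., 324.]), 0.8)]
0 0 0 -0.79 0 0 2; 0 0.001 0 -1.58 -0.01 0 2; -0.001 0.001 0.001 -2.37 -0.01 0 2; -0.001 0.001 0.001 -2.37 -0.01 0 2; -0.001 0.001 0.001 -2.37 -0.01 0 2
```

Request:
apply_moves(targets="0 0 0 -0.7 0 0 2; 0 0 0 -1.4 0 0 2; 0 0 0 -2.1 0 0 2; 0 0 0 -2.7 0 0 2; 0 0 0 -2.7 0 0 2")

```text
time: 17.55
tool_pos: [534.7, 302.6, 79.2]
tcp_rot: [-180.0, 0.0, -88.5]
ft_force: [0.4, -1.3, 6.9]
finger_gap: 24.8
```

```bash
python3 - <<'E'
from h import *
s=sense(); print(s['time'],s['tool_pos'].round(1),s['ft_force'].round(1))
snapshot('side')
for q in ['tile_bar','tile_disc','tile_square']: print(q,[(np.round(4*(np.array(d['at'])-[240,200])),round(d['confidence'],2),atz('side',d['at'],14).round()) for d in recognise('side',q)[:2]])
b=[533.2,142.1,.027];W=lambda x,y:(*bw(b,(x,y,0))[:2],s['tool_pos'][2],-88.5,2,30)
plan([W(4,0)])
E
```

```text
17.55 [534.7 302.6  79.2] [ 0.4 -1.3  6.9]
tile_bar [(array([548., 438.]), 0.79, array([462., 331.,  14.]))]
tile_disc [(array([507., 222.]), 0.83, array([555., 333.,  14.]))]
tile_square [(array([553., 303.]), 0.55, array([518., 345.,  14.]))]
0 0 0 2.67 0.03 0 2; 0 0 0 5.35 0.06 -0.01 2; 0 0.001 0 8.02 0.09 -0.01 2; 0 0.001 0 10.69 0.12 -0.01 2; 0 0.001 0 13.36 0.15 -0.01 2
0 0 0 2.67 0.03 0 2; 0 0 0 2.67 0.03 0 2; 0 0 0 2.67 0.03 0 2; 0 0 0 2.67 0.03 0 2; 0 0 0 2.67 0.03 0 2
```

Request:
apply_moves(targets="0 0 0 2 0 0 2; 0 0 0 4.5 0 0 2; 0 0 0 7.5 0 0 2; 0 0 0 11 0 0 2; 0 0 0 14 0 0 2")

```text
time: 18.25
tool_pos: [538.6, 162.1, 79.2]
tcp_rot: [-179.9, 0.1, -88.4]
ft_force: [0.8, 3.4, 4.4]
finger_gap: 24.9
```

Request:
apply_moves(targets="0 0 0 1 0 -0.05 2; 0 0 0 1 0 -0.05 2; 0 0 0 1 0 -0.05 2; 0 0 0 1 0 -0.05 2; 0 0 0 1 0 -0.05 2")

```text
time: 18.75
tool_pos: [538.9, 151.9, 79.2]
tcp_rot: [180.0, -0.0, -88.5]
ft_force: [-1.2, -4.2, 6.0]
finger_gap: 25.3
```

```bash
python3 - <<'E'
from h import *
s=sense(); print(s['time'],s['tool_pos'].round(1),s['ft_force'].round(1))
a=snapshot('side')[200:384,180:370]; b=snapshot('scene')[90:200,250:440]
A=cv2.resize(a,None,fx=3,fy=3,interpolation=cv2.INTER_CUBIC)[:,:450]; A=cv2.resize(a,(440,426)); B=cv2.resize(b,(330,191))
C=np.zeros((426,780,3),np.uint8); C[:,:440]=A; C[:191,445:775]=B
cv2.imwrite('pics/s7.png',C[:,:,::-1])
E
```

```text
18.75 [538.9 151.9  79.2] [-1.2 -4.2  6. ]
```

View pics/s7.png

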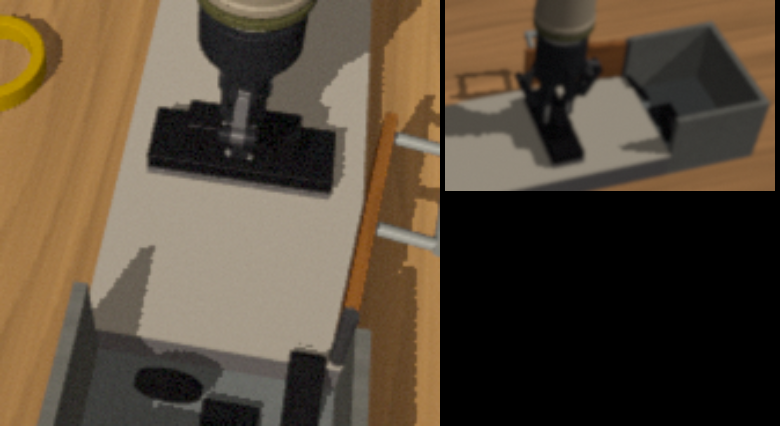

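The left panel (side) shows the disc (385,168) and square (410,230) down in the box. The bar (353–426, 305) is still leaning with its upper end over the sill, and the scene inset also shows its end at the sill. I'll make a second, deeper push to topple it in.

Request:
apply_moves(targets="0 0 0 -2 0 0.05 2; 0 0 0 -5 0 0.05 2; 0 0 0 -8 0 0.05 2; 0 0 0 -11 0 0.05 2; 0 0 0 -13 0 0.05 2")

```text
time: 19.35
tool_pos: [535.5, 283.6, 79.2]
tcp_rot: [-179.9, -0.0, -88.4]
ft_force: [-0.4, -7.7, 10.4]
finger_gap: 24.7
```

Request:
apply_moves(targets="0 0 0 -1 0 0 2; 0 0 0 -2 0 0 2; 0 0 0 -3 0 0 2; 0 0 0 -4 0 0 2; 0 0 0 -5 0 0 2")

```text
time: 19.85
tool_pos: [534.3, 332.0, 79.1]
tcp_rot: [-180.0, -0.1, -88.5]
ft_force: [0.6, -5.7, 8.2]
finger_gap: 25.1
```

Request:
apply_moves(targets="0 0 0 0 0 0 2; 0 0 0 0 0 0 2; 0 0 0 0 0 -0.3 2; 0 0 0 2 0 -0.4 2; 0 0 0 4.5 0 -0.4 2")

```text
time: 20.35
tool_pos: [534.4, 286.3, 81.8]
tcp_rot: [179.9, -0.0, -88.4]
ft_force: [0.6, -0.3, -1.4]
finger_gap: 24.8
```

Request:
apply_moves(targets="0 0 0 3 0 0 2; 0 0 0 7 0 0 2; 0 0 0 11 0 0 2; 0 0 0 14 0 0 2; 0 0 0 14 0 0 2")

```text
time: 20.85
tool_pos: [538.2, 142.2, 81.6]
tcp_rot: [179.9, -0.1, -88.7]
ft_force: [-0.5, 0.7, -1.3]
finger_gap: 25.3
```

```bash
python3 - <<'E'
from h import *
s=sense(); print(s['time'],s['tool_pos'].round(1),s['ft_force'].round(1))
snapshot('side');snapshot('scene')
b=[533.2,142.1,.027]; 
def inb(X): d=X[:2]-b[:2]; c,s_=np.cos(b[2]),np.sin(b[2]); return np.round([c*d[0]+s_*d[1],-s_*d[0]+c*d[1],X[2]])
for q in ['tile_bar','tile_disc','tile_square']:
    r=recognise('side',q)[:1]; r2=recognise('scene',q)[:1]
    for d in r: print(q,np.round(d['at']),round(d['confidence'],2),inb(atz('side',d['at'],14)))
    for d in r2: print('   scene',np.round(d['at']),round(d['confidence'],2),inb(atz('scene',d['at'],14)))
    if r and r2: X,e=tri('scene',r2[0]['at'],'side',r[0]['at']); print('   tri',inb(X),round(e,1))
E
```

```text
20.85 [538.2 142.2  81.6] [-0.5  0.7 -1.3]
   scene [141. 379.] 0.46 [-60. 246.  14.]
tile_disc [380. 248.] 0.61 [ 35. 213.  14.]
tile_square [377. 277.] 0.53 [-12. 201.  14.]
   scene [154. 374.] 0.44 [-14. 209.  14.]
   tri [-11. 205.  20.] 4.7
```

Request:
apply_moves(targets="0 0 0 2 0 0 2; 0 0 0 4 0 0 2; 0 0 0 6 0 0.1 2; 0 0 0 6 0 0.2 2; 0 0 0 6 0 0.25 2")

```text
time: 21.75
tool_pos: [540.6, 86.4, 80.0]
tcp_rot: [180.0, 0.0, -88.5]
ft_force: [0.1, -0.2, -1.3]
finger_gap: 25.1
```

Request:
apply_moves(targets="0 0 0 0 0 0.03 2; 0 0 0 0 0 0.03 2; 0 0 0 0 0 0.03 4; 0 0 0 0 0 0 6; 0 0 0 0 0 -0.1 6")

```text
time: 22.25
tool_pos: [540.7, 86.2, 81.2]
tcp_rot: [-180.0, 0.0, -88.5]
ft_force: [0.2, -0.1, -0.3]
finger_gap: 60.3
```

Request:
apply_moves(targets="0 0 0 0 0 -0.5 6; 0 0 0 0 0 -3 6; 0 0 0 0 0 -7 6; 0 0 0 0 0 -11 6; 0 0 0 0 0 -15 6")

```text
time: 22.75
tool_pos: [540.4, 85.9, 233.1]
tcp_rot: [-180.0, 0.0, -88.5]
ft_force: [1.0, -0.2, -0.6]
finger_gap: 59.8
```

```bash
python3 - <<'E'
from h import *
s=sense(); print(s['time'],s['tool_pos'].round(1),s['ft_force'].round(1),s['finger_gap'])
plan([(470,60,240,-88.5,6),(400,-100,260,-88.5,6)])
E
```

```text
22.75 [540.4  85.9 233.1] [ 1.  -0.2 -0.6] 59.80682253045773
0 0 0 1.2 3.55 -0.35 6; 0 0 0 2.41 7.11 -0.69 6; 0 0 0 6.36 8.96 -1.19 6; 0 0 0 10.32 10.81 -1.69 6; 0 0 0 14.27 12.66 -2.19 6
0 0 0 3.95 1.85 -0.5 6; 0 0 0 3.95 1.85 -0.5 6; 0 0 0 3.95 1.85 -0.5 6; 0 0 0 3.95 1.85 -0.5 6; 0 0 0 3.95 1.85 -0.5 6
```

```bash
python3 - <<'E'
from h import *
plan([(515,355,250,-88.5,6)])
E
```

```text
0 0 0 -3.85 0.26 -0.24 6; 0 0 0 -7.7 0.53 -0.48 6; 0 0 0 -11.56 0.79 -0.72 6; 0 0 0 -15.41 1.06 -0.96 6; 0 0 0 -19.26 1.32 -1.21 6
0 0 0 -3.85 0.26 -0.24 6; 0 0 0 -7.7 0.53 -0.48 6; 0 0 0 -7.7 0.53 -0.48 6; 0 0 0 -7.7 0.53 -0.48 6; 0 0 0 -7.7 0.53 -0.48 6
```

Request:
apply_moves(targets="0 0 0 -3.85 0.26 -0.24 6; 0 0 0 -7.7 0.53 -0.48 6; 0 0 0 -11.56 0.79 -0.72 6; 0 0 0 -15.41 1.06 -0.96 6; 0 0 0 -19.26 1.32 -1.2 6")

```text
time: 23.25
tool_pos: [522.3, 279.7, 243.9]
tcp_rot: [-180.0, 0.0, -88.5]
ft_force: [1.3, 0.7, 0.1]
finger_gap: 60.2
```

Request:
apply_moves(targets="0 0 0 -3.85 0.26 -0.24 6; 0 0 0 -7.7 0.53 -0.48 6; 0 0 0 -7.7 0.53 -0.48 6; 0 0 0 -7.7 0.53 -0.48 6; 0 0 0 -7.7 0.53 -0.48 6")

```text
time: 23.75
tool_pos: [515.4, 354.3, 248.0]
tcp_rot: [-180.0, -0.0, -88.5]
ft_force: [-0.2, -1.3, 0.1]
finger_gap: 60.6
```

```bash
python3 - <<'E'
from h import *
s=sense(); print(s['time'],s['tool_pos'].round(1))
w=snapshot('wrist')[:270]; a=snapshot('side')[100:384,130:400]; b=snapshot('scene')[80:290,90:450]
C=np.zeros((590,790,3),np.uint8); C[:270,:512]=w; C[:284,515:785]=a; C[290:290+300,:514]=cv2.resize(b,(514,300))
cv2.imwrite('pics/f.png',C[:,:,::-1])
for q in ['tile_bar','tile_disc','tile_square','door_handle','eraser']:
    print(q,[(np.round(d['at']),round(d['confidence'],2),atz('wrist',d['at'],10 if 'tile' in q else 111,s).round()) for d in recognise('wrist',q)[:2]])
E
```

```text
23.75 [515.4 354.3 248. ]
tile_bar [(array([195., 228.]), 0.55, array([463., 380.,  10.]))]
tile_disc [(array([123., 236.]), 0.79, array([557., 369.,  10.]))]
tile_square [(array([156., 248.]), 0.88, array([516., 353.,  10.]))]
door_handle [(array([248., 373.]), 0.9, array([444., 221., 111.])), (array([122., 235.]), 0.53, array([570., 366., 111.]))]
eraser [(array([155., 485.]), 0.88, array([545., 132., 111.]))]
```

View pics/f.png

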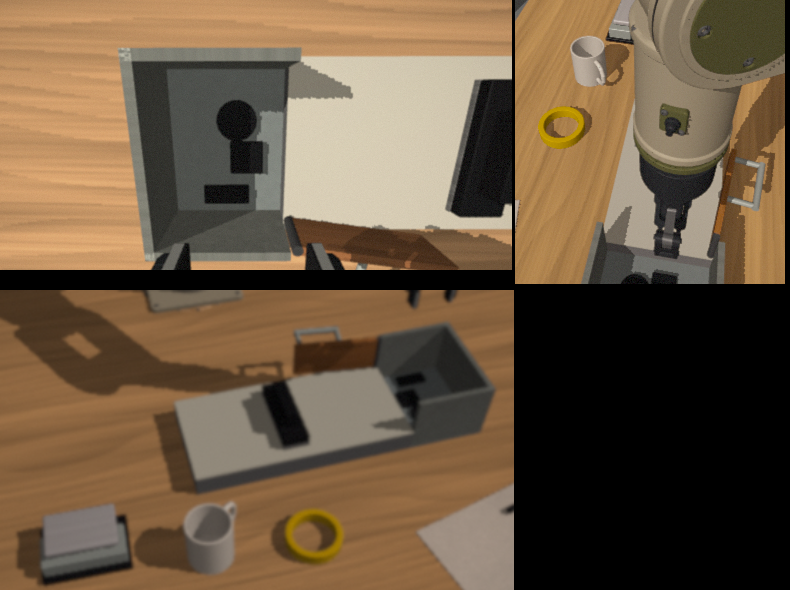

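The wrist view shows all three tiles lying in the box: disc (121,236), square (157,248) and bar (194,227). The eraser is on the board, the door is open past square, and the bystanders haven't moved. The arm is clear of everything, so I'm handing in.

```bash
python3 -c "
from bench import *
print(sense()['ft_force'], hand_in())"
```

```text
the job is handed in; nothing more can be done
[ 0.37676483  0.12053894 -0.66568648] None
```

I cleared the board and handed the job in at about 24 s of the 61 s allowed. The door is open, all three tiles are in the catch box, and the eraser is lying on the board.

- **Door:** I swung it open by its handle to about 1.7 rad, a little past square, and it stayed there.
- **Tiles:** I gripped the eraser by its ridge and wiped all three tiles over the edge; the fingers did not touch them. After the first pass the bar was left leaning on the sill, so I pushed a second time, further in.
- **Eraser:** I set it down level on the board and released it; it had stayed level in the grip the whole time. I saw the result from above, not the felt side itself.

**Last checks:** The final wrist and scene pictures show the disc, square and bar lying in the box and the door open. The mug, punch and tape look unmoved, and the arm is clear of everything. Wrist force readings stayed below about 25 N.

**Disagreements:** The fixed cameras' position estimates were off by up to about 10 mm. I worked mainly from a combined fit and the wrist camera instead. After the second push the tile finder missed the bar in the side view, but the close wrist view confirmed it was in the box.

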